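Seat the long battery pack in the desk charging dock

TASK

Put the longer of the two black battery packs on charge in the grey dock on the desk: hook its tongue under the dock's lip, swing the other end down behind the end stop until the pack lies flat on the bay floor, and let go. Leave the short pack where it lies.

Things in the scene. Friction and masses are not known exactly. Their poses are not given: they have to be found in the camera images.
- pack_mid (a point): Centre of the long battery pack: black block 110 mm long (x), 46 wide (y), 30 high (z), 0.2 to 0.33 kg, lying flat on the desk at the start. From its +x end a flat black tongue sticks out a further 30 mm, level with the underside, 30 mm wide, 8 mm thick: its tip is 85 mm from this point along x, the underside 15 mm down. x points out along the tongue, z up.
- dock_seat (a point): Where the long pack's centre belongs in the grey dock: 15 mm above the bay floor, which is 12 mm above the desk and open at both sides along its middle. x points along the bay to the lip, z up. Behind, an end stop 18 mm high has its inner face at x = -61 mm (10 mm thick); two side guides 15 mm high, 58 mm apart, run from x = -61 to -38 mm. The dock is fixed, placed and turned anew each time.
- dock_lip (a point): Middle of the lip's lower front edge, 73 mm ahead of the seat point and 20 mm above the bay floor; axes as the seat's. The lip, 8 mm thick, roofs the floor from here to the back wall 18 mm on; 54 mm clear between its cheeks. The tongued pack has 6 mm play either way along x and cannot go in flat: tongue first under the lip, tilted tongue-end down (about 20 degrees does well).
- short_mid (a point): Centre of the other battery pack, to be left alone: same make, section and tongue, but its block is only 70 mm long (x). The two packs lie side by side, either one on the left; x points out along the tongue, z up.
There are look-alikes about, which are no part of the job. Leave any orange or red look-alike of the part that bears dock_seat alone.

How it is judged:
By the outcome, as a careful person would: the job done as asked, in the order asked, and still so for the second after the job is handed in, with the robot touching nothing.
It also fails if it takes over 38 s, if anything falls off the work surface, if the arm or the gripper's body presses on something with over 40 N, if the wrist force passes 120 N, or if a joint passes its speed limit or range.

ROBOT

A 7-joint arm with a two-finger parallel gripper is mounted at the origin on the work surface. World frame = base frame: x ahead of the robot, y to its left, z up, the work surface at z = 0. Lengths are in m, angles in rad, forces in N, time in s.
With the tool pointing down it reaches from about 0.4 to 0.875 m from the base axis. Payload 19.3 kg.
Tool frame: the origin (TCP) lies between the finger pads; the fingertips stand 17 mm ahead of it and the grasp point (between the pads) lies 2 mm behind it; z points along the fingers, x is the direction in which the jaws open and shut, and the axes are right-handed (so a half turn about z gives the same grasp; the last joint's range is limited). The gripper opens to 85 mm and grips with 20 to 120 N. Pads are 22 mm wide; open, the fingers measure 114 mm over their backs; the gripper's body (76 mm by 85 mm) begins 54 mm behind the grasp point. The pads swing forward as they close: fully open they stand 13 mm farther back than shut.
Start: joints at [1.278, 0.521, -0.036, 1.599, 0.021, 1.021, -0.113], TCP at [0.138, -0.61, 0.248] pointing down, gripper open.
Joint ranges: [-2.91, 2.91], [-0.3, 2.13], [-1.5, 1.42], [0.17, 2.43], [-1.26, 4.41], [0.16, 1.93], [-2.52, 2.52]. Speed limits (rad/s): [1.89, 1.89, 2.39, 2.39, 3.01, 3.01, 3.01].

INTERFACE

Orientations are given as [roll, pitch, yaw] about the fixed x, y, z axes, in that order (R = Rz(yaw) Ry(pitch) Rx(roll)).
In Python, from workcell import bot gives the robot as it stands. The module is installed in compiled form; this text tells all that it offers.
- The arm moves only by the tool arm_command, never from a script. Its argument "targets" is a list of rows, each a list of 6 numbers: the shift along the tool's x, y, z in mm, then the turn, a rotation vector about the tool's x, y, z in degrees. In form: [[x, y, z, wx, wy, wz], ...]. A call has 1 to 8 rows; each row shifts and turns the pose as measured when the row begins, along the tool's axes as they then stand; what a row does not reach is not made up. A row lasts 1/10 s, in which the tool goes at most 50 mm and 8.59 degrees, less where a joint would pass 70% of its speed; a pose out of reach is approached as far as the arm can. A call is refused whole if a number of a shift passes 50 or a number of a turn 8.59, either way. A call with a gripper value outside its range is refused whole. "grip" is the opening in per cent of the stroke, from 0 (shut) to 100 (fully open), set as the call begins (left out, the last holds). The fingers move at their own pace and stop on an object; "grip_force" is the grip in N (left out, the last holds). Time passes only in rows, so rows that do not move let the fingers close. It gives the time, the measured TCP pose, the force and the opening at its end, in the units of the state.
- bot.observe(): the state, without advancing time (a new reading comes with each control period).
- bot.grab_frame(name): name is "side" or "top" or "wrist"; returns a dict with "color" (400x640x3 uint8, red, green, blue), "depth" (400x640 float32, m along the optical axis (not along the pixel's ray), 0 where there is no reading), "fov_y" (degrees; the focal length in pixels is half the picture's height over the tangent of half this angle, whatever the lens; pixels are square), "cx", "cy" (the principal point, pixels), "R" (3x3) and "t" (3): a world point X has camera coordinates R X + t; the wrist camera has in their place "hand_eye" (4x4, takes a point from camera to tool coordinates, whose origin is the TCP and whose axes are the tool frame's). Camera axes: x right, y down, z forward; pixel columns grow to the right and rows downward; lengths in m; the calibration is good to about 2 mm. A picture is of the moment at which its call begins: read the wrist's pose just before it.
- bot.job_done(): hands the job in, once; it reports no verdict.
The state is a dict: "clock": time; "qpos": joint angles; "qd": joint speeds; "joint_efforts": joint torques, N m; "position": TCP position; "tool_rot": TCP orientation; "force": force on the tool from outside, world axes, zero at the start; "moment": the same for the moment, N m; "grip_width": finger opening in m.
Only numpy, scipy, OpenCV 4.12 (cv2) and the standard library are available. Lean on these libraries where they do the work, as an engineer would, in place of code of your own. Each camera call takes 0.05 s, during which the arm holds its last target. There are 200 camera calls.

## Working session

There is one attempt and no reset: what is moved stays moved. The work goes in short steps, Python scripts to look and compute and a tool call to move; the robot and the scene stay as the last step left them, time stands still between calls to the robot, and variables do not carry over. Pictures are saved under pics/ and viewed, about 8 in all and at most 12, crops included, and the job is handed in when it is done.

Besides the shell and the picture viewer there is one more tool, called by a JSON object that holds its "op" and its "data". arm_command: Moves the arm, as the interface text tells. Its arguments: {"type":"object","properties":{"targets":{"type":"array"},"grip":{"type":"number"},"grip_force":{"type":"number"}},"required":["targets"]}

```bash
mkdir -p pics; cat > h.py <<'E'
import numpy as np,cv2
from scipy.spatial.transform import Rotation as Ro
from workcell import bot
def grab(n):
    s=bot.observe(); f=bot.grab_frame(n)
    h,w=f['color'].shape[:2]; f['f']=h/2/np.tan(np.radians(f['fov_y'])/2)
    if n=='wrist':
        T=np.eye(4);T[:3,:3]=Ro.from_euler('xyz',s['tool_rot']).as_matrix();T[:3,3]=s['position'];M=T@np.array(f['hand_eye'])
    else:
        M=np.eye(4);R=np.array(f['R']);M[:3,:3]=R.T;M[:3,3]=-R.T@np.array(f['t'])
    f['M']=M;return f
def ray(f,u,v,z):
    d=f['M'][:3,:3]@np.array([(u-f['cx'])/f['f'],(v-f['cy'])/f['f'],1]);c=f['M'][:3,3]
    return c+d*(z-c[2])/d[2]
def cloud(f):
    v,u=np.mgrid[:f['depth'].shape[0],:f['depth'].shape[1]];d=f['depth']
    P=np.stack([(u-f['cx'])/f['f']*d,(v-f['cy'])/f['f']*d,d],-1)
    return P@f['M'][:3,:3].T+f['M'][:3,3]
def save(n,im): cv2.imwrite('pics/'+n,im[...,::-1])
E
python3 - <<'E'
from h import *
import pickle
print(bot.observe())
a=grab('top');b=grab('side')
pickle.dump((a,b),open('ab.pkl','wb'))
save('top.png',a['color']);save('side.png',b['color'])
print(a['f'],a['M'],b['M'])
E
```

```text
{'clock': 0.0, 'qpos': array([ 1.27782009,  0.5220112 , -0.03635062,  1.60001007,  0.02120231,
        1.0211202 , -0.11282774]), 'qd': array([ 0.00079389, -0.00036442,  0.00171606,  0.00143613,  0.0010192 ,
        0.00021829, -0.0004124 ]), 'joint_efforts': array([ 4.81211446e-04, -9.27105904e+01,  1.97970405e+00, -3.69942892e+01,
        1.77244894e-02,  8.28851829e-03, -1.21704225e-04]), 'position': array([ 0.13799024, -0.6092394 ,  0.24772648]), 'tool_rot': array([ 3.14151792e+00,  1.16133353e-03, -1.34803647e+00]), 'force': array([-0.31000521,  0.56265569,  0.03241502]), 'moment': array([0.00545742, 0.01303036, 0.01241728]), 'grip_width': 0.08523470780996362}
440.56256391159184 [[ 0.00891632 -0.99751997  0.06981693  0.34583354]
 [-0.99995644 -0.0087019   0.00337482  0.16688069]
 [-0.00275891 -0.06984398 -0.99755411  1.61512663]
 [ 0.          0.          0.          1.        ]] [[ 0.99732416 -0.02149099  0.06987598  0.38738765]
 [-0.07028982 -0.54463229  0.83572424 -0.86718662]
 [ 0.02009617 -0.83839955 -0.54468554  0.71363238]
 [ 0.          0.          0.          1.        ]]
```

View pics/top.png

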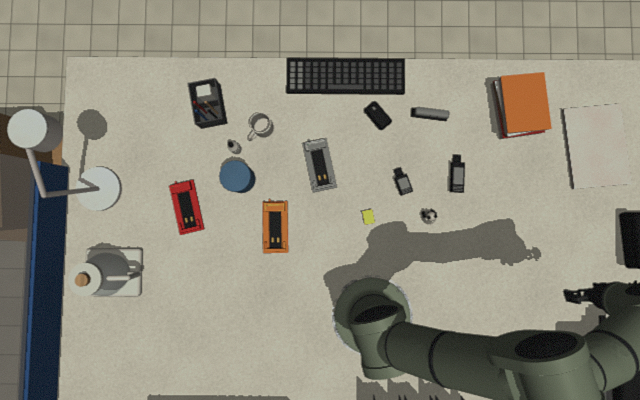

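View pics/side.png

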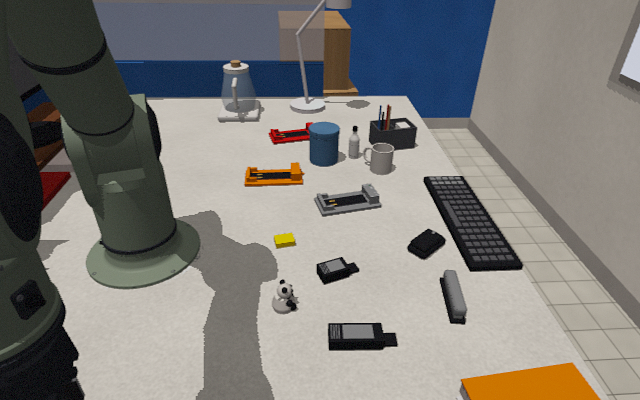

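Top view: the long pack is at about (456,173) and the short pack at (402,181), both black with the tongue up in the image. The grey dock is at (320,165), and its orange (275,226) and red (187,207) look-alikes are to be left alone. Next I'll enlarge a crop to confirm.

```bash
python3 - <<'E'
from h import *
import pickle
a,b=pickle.load(open('ab.pkl','rb'))
c=a['color'][125:210,290:480]
save('crop.png',cv2.resize(c,None,fx=4.2,fy=4.2,interpolation=cv2.INTER_CUBIC))
P=cloud(a)
hsv=cv2.cvtColor(a['color'],cv2.COLOR_RGB2HSV)
for n,(r0,r1,c0,c1) in dict(long=(145,205,435,475),short=(160,200,385,420)).items():
    H=P[r0:r1,c0:c1,2]; print(n,np.round(np.percentile(H,[5,50,95,99]),4))
    m=((hsv[r0:r1,c0:c1,2]<110)).astype(np.uint8)
    cs,_=cv2.findContours(m,0,2);k=max(cs,key=cv2.contourArea)
    (x,y),s,an=cv2.minAreaRect(k); bx=cv2.boxPoints(((x,y),s,an))+[c0,r0]
    print(bx.round(1).tolist(),[ray(a,*p,.02).round(3).tolist() for p in bx], 'len',np.array(s)*1.6/440)
r0,r1,c0,c1=130,200,295,345
print('dock heights');print((P[r0:r1:4,c0:c1:4,2]*1000).round().astype(int))
E
```

```text
long [-0.0047  0.0023  0.033   0.0376]
[[448.0, 154.0], [464.0, 154.0], [464.0, 192.0], [448.0, 192.0]] [[0.584, -0.276, 0.02], [0.585, -0.334, 0.02], [0.446, -0.332, 0.02], [0.446, -0.274, 0.02]] len [0.13818182 0.05818182]
short [-0.0053  0.0023  0.033   0.0369]
[[389.7, 170.1], [403.4, 165.0], [413.1, 190.8], [399.4, 196.0]] [[0.524, -0.063, 0.02], [0.543, -0.113, 0.02], [0.449, -0.148, 0.02], [0.43, -0.098, 0.02]] len [0.10044259 0.05320052]
dock heights
[[ 1 -2  1  3 -7  5  2  2  5  7  5 -2 -6]
 [ 7 -5  0  4  8  0 -7  4 -2  1  7 -8  3]
 [ 8 -1  3  1  6 -5 -2  6  3 -4  6  5  2]
 [ 1 -2 16 44 44 39 41 42  5  2  0 -1  1]
 [ 9 -3 12 43 35 40 42 42 13 -5  2  0  5]
 [-1  2  8 36 10 13 18 16 12  4  7 -1 -7]
 [ 6  2  4  8 13 22 12 15  2  3  4 -2  4]
 [-2  1  0 13  9 14 12 12  5 -1  1  8 -3]
 [-3  2  2 11  7 16  9 11 14 13 -5  1  2]
 [ 2  0  2 11 14 13 15  9 14  9  5  2 -3]
 [-1 -4  0  2 14 12 11 19 13  9 -3 -2  6]
 [ 3 -1  0  3 15 13 13 18 12 18  0 -2 -1]
 [ 4  2  4 -2 17 15 17 13  6 23 -1  5 -4]
 [ 4  1 -1  5 12  8 13 18 17 31 10 -3  5]
 [ 3  9  1  0 10 26 33 29 32 10 14 -4  5]
 [ 4  6  4  7  4 10 13  2  3  5  2  3 -2]
 [-1  6  1 -3  9 -1  5  4  3 -3  3 -2  9]
 [ 1  5  0  0  4  0  0  2 -2  4 -1  2  2]]
```

View pics/crop.png

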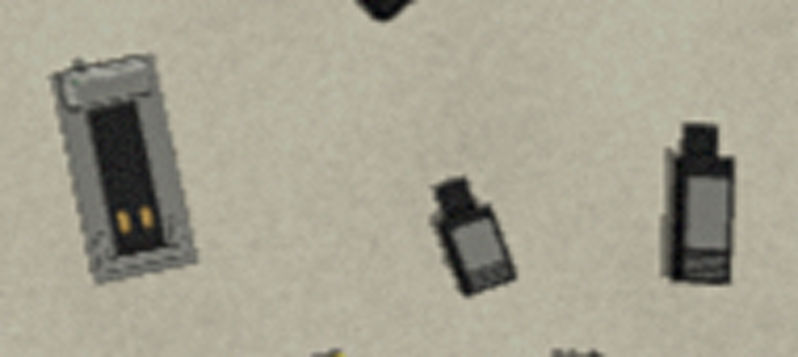

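The crop confirms it. The right-hand pack is 140 mm overall with its tongue, against about 100 mm for the left one, so the right one is the long pack. The grey dock has its lip (the raised end, 42 mm) at the top. I'll look at the dock from close by first, then at the pack.

```bash
cat >> h.py <<'E'
from scipy.linalg import logm,expm
def pose(p,R):
    T=np.eye(4);T[:3,:3]=R;T[:3,3]=p;return T
def cur():
    s=bot.observe();return pose(s['position'],Ro.from_euler('xyz',s['tool_rot']).as_matrix())
def down(yaw,tilt=0):  # jaw axis at yaw-90deg: yaw = heading of object x; tilt tongue down (deg)
    # object frame: x fwd,z up ; tool x = -obj y, tool y = -obj x, tool z = -obj z
    return (Ro.from_euler('z',yaw,degrees=True)*Ro.from_euler('y',tilt,degrees=True)).as_matrix()@np.array([[0,-1,0],[-1,0,0],[0,0,-1.]])
def plan(T0,T1,n=None,vmax=45):
    D=np.linalg.inv(T0)@T1
    w=np.degrees(Ro.from_matrix(D[:3,:3]).magnitude());d=np.linalg.norm(D[:3,3])*1000
    n=n or max(1,int(np.ceil(max(d/vmax,w/7))))
    S=expm(np.real(logm(D))/n)
    print(n,'rows of',np.round(np.r_[S[:3,3]*1000,Ro.from_matrix(S[:3,:3]).as_rotvec(degrees=True)],1).tolist(),'total',round(d,1),'mm',round(w,1),'deg')
E
python3 - <<'E'
from h import *
import pickle
a,b=pickle.load(open('ab.pkl','rb'))
for u,v in [(302.4,142.9),(326.9,138.1),(336.9,187.4),(313.1,192.1),(320,165)]:print(ray(a,u,v,.02).round(3))
f=grab('wrist');print(np.round(f['hand_eye'],3),f['f'])
d=ray(a,320,165,.02)
plan(cur(),pose([d[0]-.0,d[1],.30],down(12)))
E
```

```text
[0.621 0.256 0.02 ]
[0.639 0.166 0.02 ]
[0.459 0.128 0.02 ]
[0.441 0.215 0.02 ]
[0.54  0.191 0.02 ]
[[ 1.     0.001  0.     0.001]
 [-0.001  0.949  0.315 -0.081]
 [-0.    -0.315  0.949 -0.126]
 [ 0.     0.     0.     1.   ]] 300.94598618055574
20 rows of [-34.7, -28.2, -2.6, 0.0, 0.0, 0.0] total 896.8 mm 0.8 deg
```

```bash
python3 - <<'E'
from h import *
plan(cur(),pose([.49,-.306,.25],down(0)))
E
```

```text
11 rows of [-23.5, -35.2, -0.2, 0.0, 0.0, 1.2] total 464.7 mm 12.8 deg
```

{"op": "arm_command", "data": {"targets": [[-23.5,-35.2,0,0,0,1.2],[-23.5,-35.2,0,0,0,1.2],[-23.5,-35.2,0,0,0,1.2],[-23.5,-35.2,0,0,0,1.2],[-23.5,-35.2,0,0,0,1.2],[-23.5,-35.2,0,0,0,1.2],[-23.5,-35.2,0,0,0,1.2],[-23.5,-35.2,0,0,0,1.2]]}}

```text
clock: 0.95
position: [0.3917, -0.3776, 0.2459]
tool_rot: [3.138, 0.001, -1.532]
force: [0.5, -0.8, -0.4]
grip_width: 0.0858
```

{"op": "arm_command", "data": {"targets": [[-23.5,-35.2,0,0,0,1.2],[-23.5,-35.2,0,0,0,1.2],[-23.5,-35.2,0,0,0,1.2],[0,0,0,0,0,0]]}}

```text
clock: 1.35
position: [0.5039, -0.2966, 0.2451]
tool_rot: [3.139, 0.003, -1.592]
force: [-1.0, 0.5, 0.2]
grip_width: 0.0854
```

```bash
python3 - <<'E'
from h import *
import pickle
s=bot.observe();print(s['clock'],s['position'],s['tool_rot'],s['qpos'])
f=grab('wrist');pickle.dump(f,open('w1.pkl','wb'));save('w1.png',f['color'])
plan(cur(),pose([.54,.19,.27],down(12)))
E
```

```text
1.35 [ 0.50392764 -0.29660652  0.24514198] [ 3.13915023  0.00327019 -1.59199815] [ 0.4993182   0.46325548 -0.09449794  1.70720691  0.04838075  0.97697102
 -1.20449397]
11 rows of [-44.1, -7.2, -2.2, 0.0, 0.0, -1.2] total 490.8 mm 13.3 deg
```

View pics/w1.png

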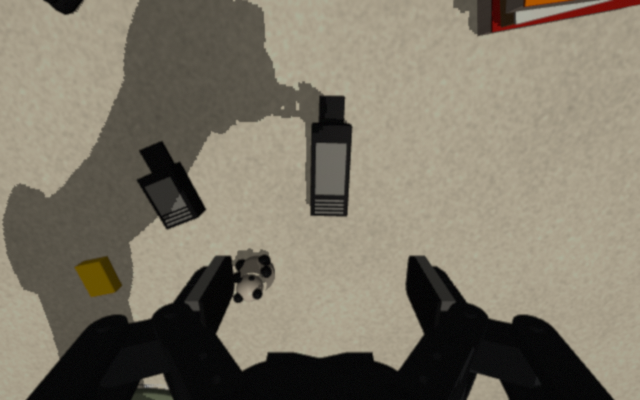

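Wrist view 1 shows the long pack as a block from about (311,124) to (348,215), with the tongue tip at (333,97). The short pack is at (170,185). I'll measure the pack in a script, then look at the dock.

```bash
python3 - <<'E'
from h import *
import pickle
f=pickle.load(open('w1.pkl','rb'))
P=cloud(f)
m=np.zeros(P.shape[:2],np.uint8);m[85:230,300:365]=1
top=(P[...,2]>.022)&(P[...,2]<.045)&(m>0)
dark=(f['color'].max(-1)<60)&(m>0)
for n,k in(('top',top),('dark',dark)):
    cs,_=cv2.findContours(k.astype(np.uint8),0,2);c=max(cs,key=cv2.contourArea);bx=cv2.boxPoints(cv2.minAreaRect(c))
    q=np.array([ray(f,*p,.03 if n=='top' else 0.015)[:2] for p in bx]);print(n,bx.round(1).tolist(),q.round(4).tolist(),q.mean(0))
    print(np.linalg.norm(np.diff(q,axis=0),axis=1))
print('top z',np.median(P[...,2][top]))
for z,p in [(.03,(311,124)),(.03,(351,124)),(.03,(347,215)),(.03,(310,215)),(.008,(320,97)),(.008,(345,97))]:print(p,ray(f,*p,z).round(4))
E
```

```text
top [[309.20001220703125, 215.39999389648438], [311.0, 122.80000305175781], [351.3999938964844, 123.5999984741211], [349.6000061035156, 216.1999969482422]] [[0.4487, -0.283], [0.5583, -0.2884], [0.5566, -0.3329], [0.4467, -0.3321]] [ 0.50258981 -0.30907525]
[0.10975581 0.04446682 0.10985392]
dark [[308.8999938964844, 214.5], [311.6000061035156, 95.5], [351.70001220703125, 96.4000015258789], [349.0, 215.5]] [[0.4439, -0.2819], [0.5868, -0.2895], [0.585, -0.3343], [0.4416, -0.3328]] [ 0.51432373 -0.30961144]
[0.1431986  0.04484602 0.14334193]
top z 0.029968469531357095
(311, 124) [ 0.557  -0.2883  0.03  ]
(351, 124) [ 0.5561 -0.3324  0.03  ]
(347, 215) [ 0.4483 -0.3289  0.03  ]
(310, 215) [ 0.4492 -0.2839  0.03  ]
(320, 97) [ 0.585  -0.2988  0.008 ]
(345, 97) [ 0.5844 -0.3273  0.008 ]
```

{"op": "arm_command", "data": {"targets": [[-44,-7.2,-2.2,0,0,-1.2],[-44,-7.2,-2.2,0,0,-1.2],[-44,-7.2,-2.2,0,0,-1.2],[-44,-7.2,-2.2,0,0,-1.2],[-44,-7.2,-2.2,0,0,-1.2],[-44,-7.2,-2.2,0,0,-1.2],[-44,-7.2,-2.2,0,0,-1.2],[-44,-7.2,-2.2,0,0,-1.2]]}}

```text
clock: 2.2
position: [0.539, 0.0534, 0.2616]
tool_rot: [3.134, -0.002, -1.439]
force: [0.4, 0.8, -1.1]
grip_width: 0.0854
```

{"op": "arm_command", "data": {"targets": [[-44,-7.2,-2.2,0,0,-1.2],[-44,-7.2,-2.2,0,0,-1.2],[-44,-7.2,-2.2,0,0,-1.2],[0,0,0,0,0,0]]}}

```text
clock: 2.6
position: [0.5388, 0.1939, 0.2681]
tool_rot: [3.134, -0.001, -1.371]
force: [-1.6, -0.4, -0.8]
grip_width: 0.0856
```

```bash
python3 - <<'E'
from h import *
import pickle
s=bot.observe();print(s['clock'],s['position'],s['tool_rot'],s['qpos'])
f=grab('wrist');pickle.dump(f,open('w2.pkl','wb'));save('w2.png',f['color'])
E
```

```text
2.6 [0.5387972  0.19394362 0.26814688] [ 3.13379480e+00 -1.02212601e-03 -1.37083109e+00] [-0.24499057  0.43205181 -0.28022069  1.70249576  0.13363699  1.0337257
 -1.94102716]
```

View pics/w2.png

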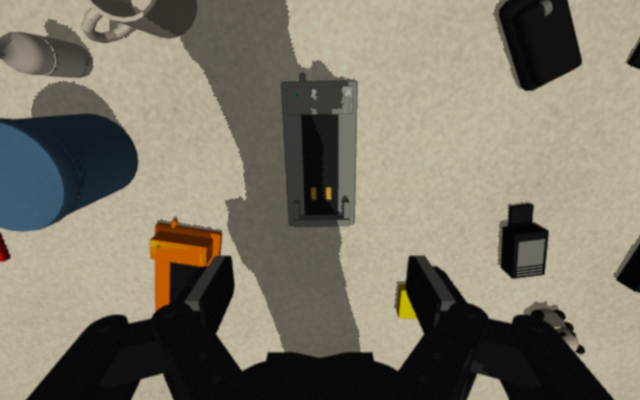

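Wrist view 2 shows the grey dock with outer corners at about (282,80), (357,80), (354,224) and (289,224). The lip is at rows 80–113 and the end stop at about row 218. I'll enlarge it and fit using depth.

```bash
python3 - <<'E'
from h import *
import pickle
f=pickle.load(open('w2.pkl','rb'))
c=f['color'][70:235,270:370];c=np.clip(c.astype(float)*1.8,0,255).astype(np.uint8)
c=cv2.resize(c,None,fx=3.6,fy=3.6,interpolation=cv2.INTER_CUBIC)
save('w2c.png',c)
P=cloud(f)
m=np.zeros(P.shape[:2],bool);m[70:235,270:370]=1
for n,(lo,hi) in dict(lip=(.035,.047),stopguides=(.022,.034),floor=(.006,.034)).items():
    k=(P[...,2]>lo)&(P[...,2]<hi)&m
    cs,_=cv2.findContours(cv2.morphologyEx(k.astype(np.uint8),cv2.MORPH_OPEN,np.ones((2,2))),0,2)
    c=max(cs,key=cv2.contourArea);bx=cv2.boxPoints(cv2.minAreaRect(c))
    z=np.median(P[k][:,2]);q=P[k][:,:2]
    print(n,z.round(4),bx.round(1).tolist(),[ray(f,*p,z)[:2].round(4).tolist() for p in bx])
# profile along centre
print([(v,*(P[v,300:340].mean(0)*1000).round(0).tolist(),round(float(np.median(P[v,318:322,2])*1000),1)) for v in range(76,232,4)])
E
```

```text
lip 0.0398 [[287.0, 87.0], [353.0, 87.0], [353.0, 115.0], [287.0, 115.0]] [[0.6202, 0.2461], [0.6347, 0.1749], [0.6057, 0.1679], [0.5908, 0.2412]]
stopguides 0.0286 [[293.6000061035156, 203.0], [350.0, 201.89999389648438], [350.5, 226.60000610351562], [294.1000061035156, 227.6999969482422]] [[0.4837, 0.2158], [0.4996, 0.1451], [0.4659, 0.1364], [0.4496, 0.2092]]
floor 0.012 [[282.0, 73.0], [358.0, 73.0], [358.0, 227.0], [282.0, 227.0]] [[0.6344, 0.2573], [0.6521, 0.17], [0.4605, 0.1227], [0.4396, 0.2258]]
[(76, 641.0, 214.0, 1.0, -0.4), (80, 635.0, 213.0, 15.0, -0.0), (84, 631.0, 212.0, 12.0, 11.3), (88, 626.0, 211.0, 40.0, 40.0), (92, 622.0, 210.0, 40.0, 39.2), (96, 618.0, 209.0, 40.0, 39.7), (100, 614.0, 208.0, 40.0, 40.6), (104, 610.0, 207.0, 40.0, 39.3), (108, 606.0, 207.0, 49.0, 40.4), (112, 601.0, 206.0, 40.0, 39.7), (116, 596.0, 205.0, 22.0, 11.8), (120, 591.0, 204.0, 12.0, 11.6), (124, 586.0, 203.0, 12.0, 12.6), (128, 581.0, 202.0, 12.0, 12.6), (132, 577.0, 201.0, 12.0, 12.2), (136, 572.0, 200.0, 12.0, 12.1), (140, 567.0, 199.0, 12.0, 12.8), (144, 562.0, 198.0, 12.0, 12.1), (148, 557.0, 197.0, 12.0, 12.7), (152, 554.0, 196.0, 22.0, 11.8), (156, 547.0, 195.0, 12.0, 12.4), (160, 542.0, 194.0, 12.0, 11.9), (164, 537.0, 193.0, 12.0, 12.1), (168, 532.0, 192.0, 12.0, 11.8), (172, 526.0, 191.0, 12.0, 11.8), (176, 521.0, 189.0, 12.0, 12.2), (180, 516.0, 188.0, 12.0, 12.0), (184, 513.0, 188.0, 22.0, 12.5), (188, 505.0, 186.0, 12.0, 12.0), (192, 503.0, 186.0, 22.0, 11.6), (196, 494.0, 184.0, 12.0, 12.3), (200, 492.0, 184.0, 22.0, 11.6), (204, 483.0, 182.0, 12.0, 12.4), (208, 477.0, 181.0, 12.0, 12.3), (212, 472.0, 179.0, 12.0, 12.8), (216, 468.0, 179.0, 18.0, 17.7), (220, 467.0, 179.0, 29.0, 29.9), (224, 466.0, 178.0, 39.0, 29.9), (228, 443.0, 173.0, -0.0, -0.7)]
```

View pics/w2c.png

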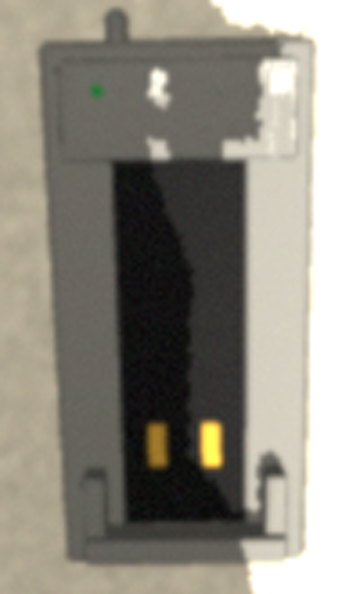

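```bash
python3 - <<'E'
from h import *
import pickle
f=pickle.load(open('w2.pkl','rb'))
C=lambda x,y,z:ray(f,270+x/3.6,70+y/3.6,z)[:2]
lipL,lipR=C(63,159,.04),C(297,159,.04)
soL,soR=C(86,560,.03),C(300,558,.03)
fl=[C(43,45,.012),C(314,42,.012)]; fb=[C(69,555,.012),C(303,552,.012)]
gL=[C(106,472,.027)],; gR=C(265,475,.027)
s0,s1=C(86,541,.03),C(300,541,.03)
hd=lambda a,b:np.degrees(np.arctan2(*(a-b)[::-1]))
print('lip mid',(lipL+lipR)/2,'w',np.linalg.norm(lipL-lipR),'hd',hd(lipL,lipR)-90)
print('stop outer',(soL+soR)/2,np.linalg.norm(soL-soR),hd(soL,soR)-90,'inner',(s0+s1)/2)
lm,sm=(lipL+lipR)/2,(soL+soR)/2
print('axis',hd(lm,sm),'dist',np.linalg.norm(lm-sm))
print('floor',sum(fl)/2,sum(fb)/2,hd(sum(fl),sum(fb)),hd(fl[0],fb[0]),hd(fl[1],fb[1]))
h=np.radians(hd(lm,sm));u=np.array([np.cos(h),np.sin(h)])
print('seat from lip',lm-.073*u,'from stop',sm+.071*u,'from inner',(s0+s1)/2+.061*u)
print('guides',(gL[0][0]+gR)/2,np.linalg.norm(gL[0][0]-gR))
T0=cur()
# pack grasp : grasp pt +6mm above centre; TCP is 2mm farther along z
plan(T0,pose([.5025,-.308,.20],down(-2)))
print(T0[:3,3])
E
```

```text
lip mid [0.59917372 0.20472011] w 0.07359238030322225 hd 11.492738577624507
stop outer [0.46133913 0.17176778] 0.078194780086958 12.050826506085542 inner [0.46832264 0.1732064 ]
axis 13.445423651558531 dist 0.14171884586765635
floor [0.63339311 0.21214735] [0.45524015 0.1729929 ] 12.39539450419664 12.30948443281812 12.481432364780584
seat from lip [0.52817451 0.18774622] from stop [0.53039315 0.18827664] from inner [0.52765075 0.18739006]
guides [0.49222768 0.18086744] 0.05700978209270199
12 rows of [41.2, 6.8, 5.8, 0.0, -0.0, 1.1] total 504.6 mm 13.3 deg
[0.53924427 0.19070565 0.26789683]
```

{"op": "arm_command", "data": {"targets": [[41,6.8,5.8,0,0,1.1],[41,6.8,5.8,0,0,1.1],[41,6.8,5.8,0,0,1.1],[41,6.8,5.8,0,0,1.1],[41,6.8,5.8,0,0,1.1],[41,6.8,5.8,0,0,1.1],[41,6.8,5.8,0,0,1.1],[41,6.8,5.8,0,0,1.1]]}}

```text
clock: 3.45
position: [0.5216, -0.1613, 0.2217]
tool_rot: [3.133, -0.007, -1.539]
force: [0.8, -0.4, -0.7]
grip_width: 0.0857
```

{"op": "arm_command", "data": {"targets": [[41,6.8,5.8,0,0,1.1],[41,6.8,5.8,0,0,1.1],[41,6.8,5.8,0,0,1.1],[41,6.8,5.8,0,0,1.1],[0,0,0,0,0,0]]}}

```text
clock: 3.95
position: [0.4819, -0.3464, 0.1987]
tool_rot: [3.13, -0.013, -1.638]
force: [-0.4, 0.8, -0.6]
grip_width: 0.0856
```

```bash
python3 - <<'E'
from h import *
T=cur();print(T[:3,3])
plan(T,pose([.5025,-.308,.10],down(-2)))
E
```

```text
[ 0.48194334 -0.34639875  0.19868162]
3 rows of [-13.5, -6.4, 32.7, 0.2, -0.2, -0.6] total 107.9 mm 2.1 deg
```

{"op": "arm_command", "data": {"targets": [[-13.5,-6.4,33,0.2,-0.2,-0.6],[-13.5,-6.4,33,0.2,-0.2,-0.6],[-11,-6.4,30,0,0,-0.5],[0,0,0,0,0,0]]}}

```text
clock: 4.35
position: [0.4968, -0.318, 0.1001]
tool_rot: [3.136, -0.009, -1.62]
force: [0.3, 0.3, 0.6]
grip_width: 0.0856
```

```bash
python3 - <<'E'
from h import *
T=cur();print(T[:3,3])
f=grab('wrist');save('w3.png',f['color'])
plan(T,pose([.5025,-.308,.020],down(-2)))
E
```

```text
[ 0.49676642 -0.31800902  0.10011407]
2 rows of [-5.4, -2.8, 40.0, 0.2, -0.3, -0.4] total 80.9 mm 1.0 deg
```

View pics/w3.png

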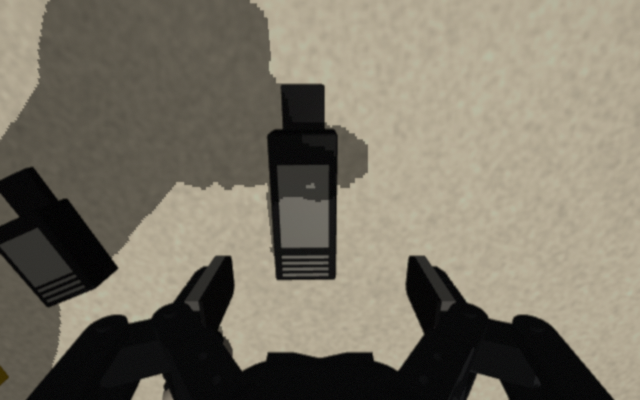

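Close view: the pack's top face has corners at about (268,136), (337,131), (336,278) and (276,279). The fingers straddle it, and it sits a little left of the jaw centre.

```bash
python3 - <<'E'
from h import *
f=grab('wrist');T=cur();print(T[:3,3])
q=np.array([ray(f,*p,.03)[:2] for p in [(268,133),(337,130),(336,278),(276,279)]]);print(q.round(4),q.mean(0))
P=cloud(f);k=(P[...,2]>.024)&(P[...,2]<.036);k[:,:255]=0;k[:,350:]=0;k[:110]=0;k[285:]=0
r=cv2.minAreaRect((P[k][:,:2]*1000).astype(np.float32));print(r,k.sum())
plan(T,pose([.5025,-.308,.04],down(-2)))
E
```

```text
[ 0.49762737 -0.32039424  0.10366871]
[[ 0.5575 -0.291 ]
 [ 0.5571 -0.3355]
 [ 0.4468 -0.3312]
 [ 0.4485 -0.2856]] [ 0.50248802 -0.31080625]
((501.8550109863281, -308.55712890625), (46.06632614135742, 109.87269592285156), 87.56092071533203) 9535
2 rows of [-6.6, -2.2, 31.8, 0.1, -0.3, -0.5] total 65.0 mm 1.2 deg
```

{"op": "arm_command", "data": {"targets": [[-6,-2.2,30,0.2,-0.3,-0.2],[-5.5,-2.2,30,0,0,0],[0,0,0,0,0,0]]}}

```text
clock: 4.75
position: [0.5035, -0.3151, 0.0487]
tool_rot: [-3.133, -0.012, -1.624]
force: [-1.3, 0.4, 0.4]
grip_width: 0.0856
```

```bash
python3 - <<'E'
from h import *
T=cur();print(T[:3,3])
plan(T,pose([.502,-.3088,.021],down(-2.4)))
E
```

```text
[ 0.50351444 -0.31505207  0.04874158]
1 rows of [-6.5, 2.1, 27.6, -0.5, -0.7, -0.6] total 28.5 mm 1.1 deg
```

{"op": "arm_command", "data": {"targets": [[-5,1,14,-0.3,-0.4,-0.4],[-2,1,10,-0.2,-0.3,-0.2],[0,0,0,0,0,0]]}}

```text
clock: 5.05
position: [0.5028, -0.3113, 0.0285]
tool_rot: [-3.138, -0.003, -1.615]
force: [0.3, -0.1, -0.1]
grip_width: 0.0851
```

```bash
python3 - <<'E'
from h import *
T=cur();print(T[:3,3])
plan(T,pose([.502,-.3088,.021],down(-2.4)))
E
```

```text
[ 0.50283476 -0.31129129  0.02847496]
1 rows of [-2.5, 1.0, 7.5, -0.2, -0.2, -0.1] total 7.9 mm 0.3 deg
```

{"op": "arm_command", "data": {"targets": [[-2.5,1,7,-0.2,-0.2,0],[0,0,0,0,0,0]]}}

```text
clock: 5.25
position: [0.5022, -0.3094, 0.0223]
tool_rot: [-3.14, 0.0, -1.616]
force: [-0.4, 0.2, -0.4]
grip_width: 0.0854
```

{"op": "arm_command", "data": {"targets": [[0,0,0,0,0,0],[0,0,0,0,0,0],[0,0,0,0,0,0],[0,0,0,0,0,0],[0,0,0,0,0,0],[0,0,0,0,0,0],[0,0,0,0,0,0],[0,0,0,0,0,0]], "grip": 0, "grip_force": 60}}

```text
clock: 6.05
position: [0.5025, -0.3097, 0.0234]
tool_rot: [-3.139, -0.0, -1.616]
force: [-1.5, -0.2, -0.5]
grip_width: 0.045
```

```bash
python3 - <<'E'
from h import *
s=bot.observe();T=cur();print(s['position'],s['tool_rot'],s['grip_width'],s['force'])
# pack in tool frame
W=pose([.502,T[1,3],.015],Ro.from_euler('z',-2.4,degrees=True).as_matrix())
G=np.linalg.inv(T)@W;np.save('G.npy',G);print(G.round(4))
U=T.copy();U[2,3]+=.13;plan(T,U)
plan(U,pose([.50,.17,.17],down(12.4)))
E
```

```text
[ 0.50252699 -0.30966825  0.02339467] [-3.13943485e+00 -4.91382037e-04 -1.61558479e+00] 0.045018233661795054 [-1.52221643 -0.17082662 -0.46068299]
[[-2.9e-03 -1.0e+00  5.0e-04  0.0e+00]
 [-1.0e+00  2.9e-03 -2.2e-03  5.0e-04]
 [ 2.2e-03 -5.0e-04 -1.0e+00  8.4e-03]
 [ 0.0e+00  0.0e+00  0.0e+00  1.0e+00]]
3 rows of [0.0, -0.1, -43.3, -0.0, 0.0, -0.0] total 130.0 mm 0.0 deg
11 rows of [-43.6, -3.0, -1.5, -0.0, -0.0, -1.4] total 480.0 mm 15.0 deg
```

{"op": "arm_command", "data": {"targets": [[0,0,-30,0,0,0],[0,0,-40,0,0,0],[0,0,-40,0,0,0],[-20,-1,-20,0,0,0],[-30,-3,0,0,0,-1.4],[-35,-3,0,0,0,-1.4],[-35,-3,0,0,0,-1.4],[-35,-3,0,0,0,-1.4]]}}

```text
clock: 6.85
position: [0.5157, -0.1549, 0.1577]
tool_rot: [-3.141, -0.002, -1.523]
force: [1.0, -0.6, -2.2]
grip_width: 0.0447
```

{"op": "arm_command", "data": {"targets": [[-35,-3,0,0,0,-1.4],[-35,-3,0,0,0,-1.4],[-35,-3,0,0,0,-1.4],[-35,-3,0,0,0,-1.4],[-35,-3,0,0,0,-1.4],[-35,-3,0,0,0,-1.4],[-25,-3,0,0,0,-1.4],[0,0,0,0,0,0]]}}

```text
clock: 7.65
position: [0.5061, 0.0952, 0.1574]
tool_rot: [-3.14, -0.0, -1.339]
force: [0.1, -0.5, -3.4]
grip_width: 0.0446
```

```bash
cat >> h.py <<'E'
SEAT=pose([.5285,.1883,.027],Ro.from_euler('z',12.4,degrees=True).as_matrix())
def tool_for(tipx,tipz,tilt,y=0):
    "tool pose so the tongue's lower tip is at (tipx,y) in the seat frame, tipz above the bay floor, tilted"
    R=Ro.from_euler('y',tilt,degrees=True).as_matrix()
    p=np.array([tipx,y,tipz-.015])-R@np.array([.085,0,-.015])
    return SEAT@pose(p,R)@np.linalg.inv(np.load('G.npy'))
def rep():
    s=bot.observe();O=np.linalg.inv(SEAT)@cur()@np.load('G.npy');t=(O@[.085,0,-.015,1])[:3]*1000+[0,0,15]
    e=Ro.from_matrix(O[:3,:3]).as_euler('zyx',degrees=True)
    print('t',s['clock'],'tip',t.round(1),'mid',(O[:3,3]*1000).round(1),'yaw,tilt,roll',e.round(1),'F',s['force'].round(1),'w',round(s['grip_width'],4))
E
python3 - <<'E'
from h import *
rep();plan(cur(),tool_for(.050,.07,20))
E
```

```text
t 7.65 tip [ 42.5 -84.5 121.9] mid [-42.4 -86.1 122. ] yaw,tilt,roll [1.1 0.1 0. ] F [ 0.1 -0.5 -3.4] w 0.0446
3 rows of [-28.6, -8.0, 7.3, -6.6, -0.0, 0.4] total 91.8 mm 20.0 deg
```

{"op": "arm_command", "data": {"targets": [[-24,-8,4,-5,0,0.3],[-24,-8,4,-5,0,0.3],[-20,-8,4,-5,0,0.3],[-15,-4,4,-5,0,0.2],[0,0,0,0,0,0]]}}

```text
clock: 8.15
position: [0.5122, 0.1825, 0.1379]
tool_rot: [2.78, -0.005, -1.36]
force: [-0.9, 0.2, -4.5]
grip_width: 0.0449
```

```bash
python3 - <<'E'
from h import *
rep();plan(cur(),tool_for(.060,.030,20))
b=grab('side');save('s1.png',cv2.resize(b['color'][120:260,250:450],None,fx=4,fy=4,interpolation=cv2.INTER_CUBIC))
f=grab('wrist');save('w4.png',f['color'])
E
```

```text
t 8.15 tip [53.5 -2.6 74. ] mid [-20.6  -2.2 103.2] yaw,tilt,roll [-0.2 20.8 -0.1] F [-0.9  0.2 -4.5] w 0.0449
2 rows of [-1.2, -10.6, 20.1, 0.4, -0.1, -0.1] total 45.4 mm 0.9 deg
```

View pics/w4.png

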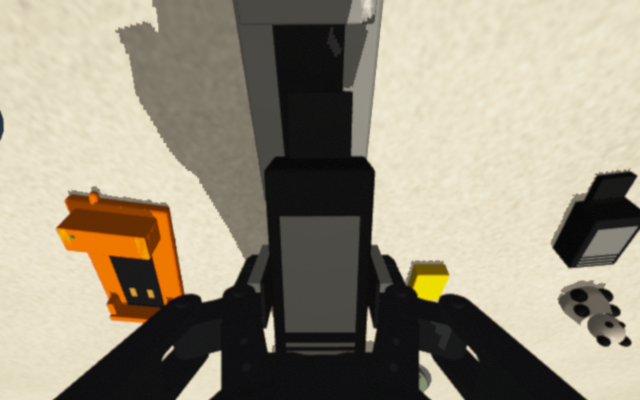

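Wrist view: the tongue (287–352, rows 92–157) is over the dock's dark slot (273–348). The far end of the dock looks shifted left, so I'll check that with depth in the seat frame.

```bash
python3 - <<'E'
from h import *
f=grab('wrist');print(f['cx'],f['cy']);rep()
P=cloud(f);Q=(P-SEAT[:3,3])@SEAT[:3,:3]*1000;Q[...,2]+=15
for v in (4,10,16,22,30,45,60,80,100,120,145):
    r=Q[v];k=(r[:,2]>-9)&(r[:,2]<45)&(abs(r[:,1])<60)
    tg=Q[v]; i=np.where(k)[0]
    fl=i[(r[i,2]<6)&(r[i,2]>-5)]
    hi=np.where((r[:,2]>60)&(r[:,2]<140)&(abs(r[:,1])<40))[0]
    print(v,i.min(),i.max(),'x',r[i,0].mean().round(1),'y',r[i,1].min().round(1),r[i,1].max().round(1),'z',np.median(r[i,2]).round(1),'| pack y',(r[hi,1].min().round(1),r[hi,1].max().round(1),r[hi,0].mean().round(1),np.median(r[hi,2]).round(1),hi.min(),hi.max()) if len(hi) else None)
E
```

```text
319.6172813451953 197.72071977951535
t 8.3 tip [53.2 -5.5 75.9] mid [-21.2  -4.9 104.8] yaw,tilt,roll [-0.3 20.5 -0.2] F [-0.4 -1.  -3. ] w 0.0449
4 232 380 x 81.7 y -43.4 46.8 z 27.6 | pack y None
10 233 379 x 78.9 y -43.4 47.0 z 27.7 | pack y None
16 234 379 x 76.1 y -43.9 46.5 z 27.9 | pack y None
22 235 378 x 73.2 y -43.5 46.7 z 27.6 | pack y None
30 236 377 x 65.0 y -43.1 46.7 z -0.1 | pack y None
45 238 376 x 56.3 y -43.7 47.3 z -0.1 | pack y None
60 241 374 x 47.1 y -43.1 46.7 z 0.1 | pack y None
80 244 372 x 33.9 y -43.2 47.0 z -0.0 | pack y None
100 247 370 x 19.6 y -43.5 47.3 z -0.2 | pack y (np.float64(-20.4), np.float64(9.2), np.float64(51.6), np.float64(84.1), np.int64(286), np.int64(352))
120 251 368 x 4.1 y -43.3 46.4 z -0.2 | pack y (np.float64(-20.1), np.float64(9.2), np.float64(43.4), np.float64(87.0), np.int64(287), np.int64(351))
145 255 366 x -17.4 y -43.8 46.7 z -0.2 | pack y (np.float64(-19.9), np.float64(9.1), np.float64(32.8), np.float64(91.1), np.int64(288), np.int64(350))
```

View pics/s1.png

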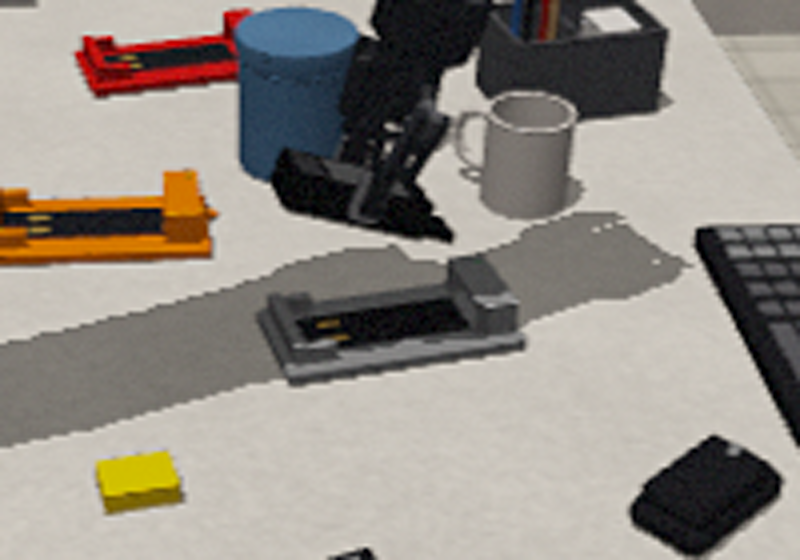

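Depth check: the dock's centre line is at y = +1.7 mm in my seat frame, its heading agrees, and the lip edge is at about x = 73. The pack is where I reckoned it. I'll correct y and descend.

```bash
cat >> h.py <<'E'
SEAT=SEAT@pose([0,.0017,0],np.eye(3))
E
python3 - <<'E'
from h import *
rep();plan(cur(),tool_for(.058,.030,20),3)
E
```

```text
t 8.3 tip [53.2 -7.2 75.9] mid [-21.2  -6.6 104.8] yaw,tilt,roll [-0.3 20.5 -0.2] F [-0.4 -1.  -3. ] w 0.0449
3 rows of [-2.3, -6.7, 14.1, 0.2, -0.1, -0.1] total 47.2 mm 0.7 deg
```

{"op": "arm_command", "data": {"targets": [[-2.3,-6.7,14,0.2,0,-0.1],[-2.3,-6.7,14,0.2,0,-0.1],[-2.3,-6.7,14,0,0,0],[0,0,0,0,0,0]]}}

```text
clock: 8.7
position: [0.516, 0.184, 0.0929]
tool_rot: [2.799, -0.007, -1.363]
force: [-0.5, -0.1, -3.0]
grip_width: 0.0448
```

```bash
python3 - <<'E'
from h import *
rep();plan(cur(),tool_for(.062,.006,20),2)
E
```

```text
t 8.7 tip [58.4 -3.9 30.3] mid [-16.5  -3.3  58.2] yaw,tilt,roll [-0.3 19.8 -0.2] F [-0.5 -0.1 -3. ] w 0.0448
2 rows of [-1.7, -5.8, 10.7, -0.1, -0.1, -0.2] total 24.6 mm 0.5 deg
```

{"op": "arm_command", "data": {"targets": [[-1.7,-5.8,10.7,-0.1,0,-0.1],[-1.7,-5.5,10,-0.1,0,-0.1],[0,0,0,0,0,0]]}}

```text
clock: 9.0
position: [0.5194, 0.1878, 0.0681]
tool_rot: [2.796, -0.006, -1.36]
force: [0.5, -1.4, -3.5]
grip_width: 0.0451
```

```bash
python3 - <<'E'
from h import *
rep();plan(cur(),tool_for(.087,.004,20),3)
f=grab('wrist');save('w5.png',f['color'])
E
```

```text
t 9.0 tip [62.4 -0.7  5.3] mid [-12.4  -0.3  33.4] yaw,tilt,roll [-0.2 19.9 -0.2] F [ 0.5 -1.4 -3.5] w 0.0451
3 rows of [-0.1, -7.9, -2.4, -0.0, -0.1, -0.1] total 24.7 mm 0.3 deg
```

View pics/w5.png

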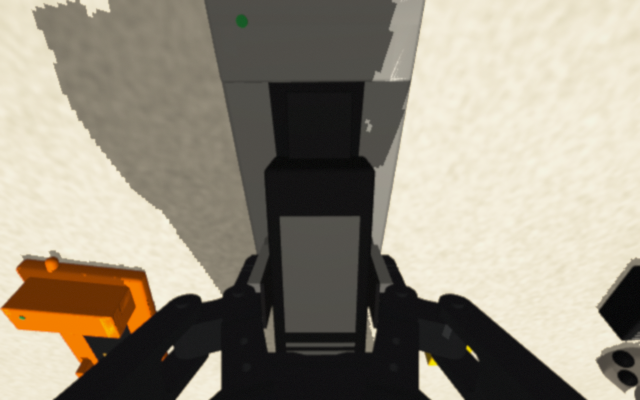

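The tongue tip (about 287–352, row 92) is just in front of the lip edge (row 81) and centred on the slot (270–363). Now I'll slide it under the lip.

{"op": "arm_command", "data": {"targets": [[0,-7.9,-2.4,0,0,-0.1],[0,-7.9,-2.4,0,0,0],[0,-7.9,-2.4,0,0,0],[0,0,0,0,0,0]]}}

```text
clock: 9.45
position: [0.5454, 0.1934, 0.0685]
tool_rot: [2.794, -0.005, -1.358]
force: [-8.4, -1.3, 1.3]
grip_width: 0.0449
```

```bash
python3 - <<'E'
from h import *
rep();plan(cur(),tool_for(.087,.002,10),2)
f=grab('wrist');save('w6.png',f['color'])
E
```

```text
t 9.45 tip [89.  -0.7  5.6] mid [14.2 -0.4 33.8] yaw,tilt,roll [-0.  20.  -0.2] F [-8.4 -1.3  1.3] w 0.0449
2 rows of [-0.2, 2.1, 9.5, 5.0, -0.1, -0.0] total 19.4 mm 10.0 deg
```

The tip touched the back wall at 8 N, so it is under the lip. I'll back off slightly and swing down.

{"op": "arm_command", "data": {"targets": [[0,2.5,3,1,0,0],[0,1,6.5,3.5,0,0],[0,0,7,4,0,0],[0,0,0,0,0,0]]}}

```text
clock: 9.9
position: [0.5386, 0.1918, 0.0534]
tool_rot: [2.952, -0.005, -1.358]
force: [-0.2, 0.2, -2.5]
grip_width: 0.045
```

```bash
python3 - <<'E'
from h import *
rep();plan(cur(),tool_for(.0865,.001,1),3)
f=grab('wrist');save('w6.png',f['color'])
E
```

```text
t 9.9 tip [89.1 -0.7  2.4] mid [ 8.5 -0.5 18.3] yaw,tilt,roll [-0.1 11.  -0.2] F [-0.2  0.2 -2.5] w 0.045
3 rows of [-0.2, 2.0, 5.5, 3.3, -0.1, -0.0] total 17.6 mm 10.0 deg
```

View pics/w6.png

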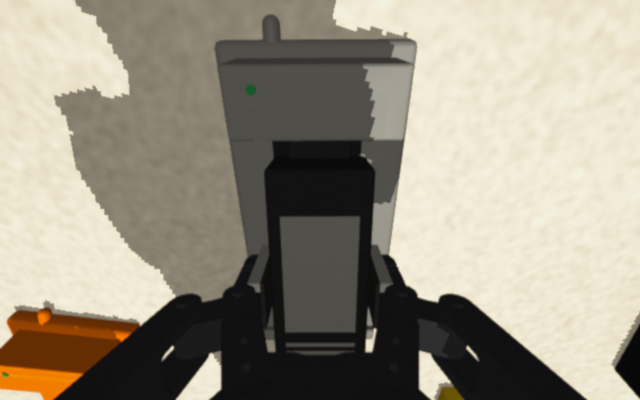

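The tongue runs under the lip (lip edge at row 139), centred, with no contact force. Continuing the swing.

{"op": "arm_command", "data": {"targets": [[0,2,5.5,3.3,0,0],[0,2,5.5,3.3,0,0],[0,1,3,2,0,0],[0,0,0,0,0,0]]}}

```text
clock: 10.35
position: [0.5347, 0.1907, 0.0412]
tool_rot: [3.105, -0.005, -1.36]
force: [-0.0, 0.2, -3.1]
grip_width: 0.0445
```

```bash
python3 - <<'E'
from h import *
rep();plan(cur(),tool_for(.0865,.000,0),2)
E
```

```text
t 10.35 tip [90.1 -1.   2.6] mid [ 5.7 -0.7  5.9] yaw,tilt,roll [-0.1  2.2 -0.2] F [-0.   0.2 -3.1] w 0.0445
2 rows of [-0.3, 2.2, 3.0, 1.1, -0.1, -0.1] total 7.4 mm 2.3 deg
```

{"op": "arm_command", "data": {"targets": [[0,3.5,1.5,0.5,0,0],[0,1,2.5,1,0,0],[0,0,1.5,0.7,0,0],[0,0,0,0,0,0]]}}

```text
clock: 10.75
position: [0.532, 0.1902, 0.0363]
tool_rot: [-3.14, -0.005, -1.36]
force: [-1.1, 0.8, -3.8]
grip_width: 0.0449
```

```bash
python3 - <<'E'
from h import *
rep();plan(cur(),tool_for(.0865,.000,0),1)
E
```

```text
t 10.75 tip [88.3 -1.   0.8] mid [ 3.4 -0.6  0.9] yaw,tilt,roll [-0.2  0.  -0.2] F [-1.1  0.8 -3.8] w 0.0449
1 rows of [-0.6, 1.9, 0.9, 0.0, -0.2, -0.2] total 2.1 mm 0.3 deg
```

{"op": "arm_command", "data": {"targets": [[0,1.5,0.8,0,0,0],[0,0,0.8,0,0,0],[0,0,0,0,0,0]]}}

```text
clock: 11.05
position: [0.5309, 0.19, 0.0357]
tool_rot: [-3.141, -0.005, -1.361]
force: [0.2, -0.1, -2.4]
grip_width: 0.0448
```

```bash
python3 - <<'E'
from h import *
rep()
f=grab('wrist');P=cloud(f);Q=(P-SEAT[:3,3])@SEAT[:3,:3]*1000;Q[...,2]+=15
for v in (180,230,280,320,345):print(v,np.median(Q[v,290:345],axis=0).round(1))
E
```

```text
t 11.05 tip [87.1 -1.   0.1] mid [ 2.2 -0.6  0.3] yaw,tilt,roll [-0.2  0.1 -0.2] F [ 0.2 -0.1 -2.4] w 0.0448
180 [51.4 -0.5 30. ]
230 [29.3 -0.3 30.5]
280 [ 4.2 -0.1 30.4]
320 [-17.9   0.1  30.6]
345 [-33.    0.2  30.6]
```

The pack is flat: its top is 30.0–30.6 mm above the bay floor, with the centre at x = +2 mm, y = -0.6 mm. Releasing.

{"op": "arm_command", "data": {"targets": [[0,0,0,0,0,0],[0,0,0,0,0,0],[0,0,0,0,0,0],[0,0,0,0,0,0],[0,0,0,0,0,0],[0,0,0,0,0,0]], "grip": 85}}

```text
clock: 11.7
position: [0.5317, 0.1902, 0.0358]
tool_rot: [-3.14, -0.004, -1.361]
force: [0.4, -0.1, 0.0]
grip_width: 0.0729
```

{"op": "arm_command", "data": {"targets": [[0,0,-10,0,0,0],[0,0,-20,0,0,0],[0,0,-35,0,0,0],[0,0,-40,0,0,0],[0,0,-45,0,0,0],[0,0,-45,0,0,0],[0,0,0,0,0,0]]}}

```text
clock: 12.4
position: [0.5301, 0.1909, 0.2418]
tool_rot: [-3.141, -0.004, -1.36]
force: [0.6, 0.4, -1.1]
grip_width: 0.0724
```

```bash
python3 - <<'E'
from h import *
rep()
f=grab('wrist');P=cloud(f);Q=(P-SEAT[:3,3])@SEAT[:3,:3]*1000;Q[...,2]+=15
k=(Q[...,2]>28.8)&(Q[...,2]<34)&(abs(Q[...,1])<27)&(Q[...,0]<62)&(Q[...,0]>-70)
q=Q[k];print(cv2.minAreaRect(q[:,:2].astype(np.float32)))
A=np.c_[q[:,:2],np.ones(len(q))];print('plane',np.linalg.lstsq(A,q[:,2],rcond=None)[0])
im=cv2.resize(f['color'][60:300,220:420],None,fx=2.5,fy=2.5);save('w7.png',im)
E
```

```text
t 12.4 tip [8.650e+01 2.000e-01 2.063e+02] mid [  1.6   0.5 206.4] yaw,tilt,roll [-0.2  0.1 -0.2] F [ 0.6  0.4 -1.1] w 0.0724
((2.4736251831054688, -1.3732662200927734), (45.646854400634766, 108.4629135131836), 89.85717010498047)
plane [-7.30712092e-04 -6.78224267e-04  3.00719909e+01]
```

View pics/w7.png

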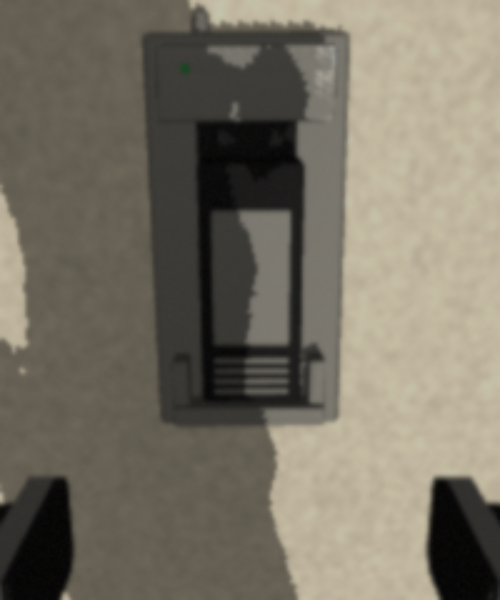

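The pack lies flat between the guides, with the tongue under the lip (lip edge at row 121) and the tail inside the stop. It is level at 30.07 mm and the gripper is clear. Handing in.

```bash
python3 -c "
from workcell import bot
print(bot.job_done(),bot.observe()['clock'])"
```

```text
the job is handed in; nothing more can be done
the job is handed in; nothing more can be done
```

The long pack is on charge in the grey dock. I hooked its tongue under the lip at about 20°, swung it down flat behind the end stop, let go and raised the arm clear. The arm did not touch the short pack or the orange and red docks.

- **Last checks:** the pack's centre is about 2.5 mm toward the lip and 1.4 mm to the side of the seat point, within the play. Its top is level at 30.07 mm above the bay floor. The tongue was under the lip in the picture, and the gripper was open about 20 cm above.
- **Limits:** it took about 12.5 s. The largest contact force I read was about 8 N, when the tongue tip touched the back wall.
- **Correction on the way:** my first dock estimate was 1.7 mm off to the side. A close depth look showed this before insertion and I corrected it. No final check disagreed.

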